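Show a helper by pointing where the used tumbler goes

TASK

Show the new helper the way of the used glass by pointing, without touching or moving anything: first point at the tumbler standing mouth up, then at the middle of the blue basin where it is washed, and last at the free wire glass post in the dish rack (the other has the mug over it) where it dries. Each time bring the fingertips from above to two or three centimetres over the glass's mouth, the level of the basin's rim, or the top of the post, and keep them there for two seconds; finish still pointing at the free post. Never bring the fingertips down over the upside-down tumbler or the mug, which are clean and would mislead the helper.

Things in the scene. Friction and masses are not known exactly. Their poses are not given: they have to be found in the camera images.
- used_tumbler: the used drinking glass: clear glass tumbler standing mouth up on the board, open on top; 105 mm tall, 76 mm across the mouth, tapering to 58 mm at the foot, wall 3 mm. Origin: centre of its underside, z up. It and the upside-down one may stand in either order, nearer to or farther from the robot, 115 mm or more apart between centres
- used_tumbler_mouth (a point): centre of the used tumbler's mouth, level with its rim, 105 mm above the board; z up: the point to point at
- clean_tumbler: the clean glass: an equal tumbler standing upside down, its thick closed foot (58 mm across) on top, 76 mm across at the board, 105 mm tall. Origin: centre of its underside on the board, z up. Not to be pointed at
- clean_tumbler_top (a point): centre of the upside-down tumbler's top face, 105 mm above the board, z up
- basin: round blue enamel basin standing on the board at the robot's right, empty, 280 mm across the rim, 85 mm high, open on top, 184 mm across the bottom. Origin: centre of its underside, z up
- basin_mouth (a point): centre of the basin's mouth, level with the rim, 85 mm above the board, z up: the point to point at
- rack: steel-rod dish rack fixed at the robot's left, 290 mm (x) by 410 mm (y), top rail 89 mm high, rod floor 38 mm above the board. Origin: under its centre at board height, z up. Two equal wire glass posts stand at x = +62 and -62, y = -125 mm of it; one is bare, one under the mug. At y 40 mm a plate on edge (240 mm high), at y 165 mm an upright cutting board (248 mm high) in a spring clip (295 mm)
- free_post_top (a point): top of the free wire post (an upright arched wire hoop 46 mm wide with a white vinyl sleeve and nothing over it), 132.5 mm above the board, z up: the point to point at
- mug: white enamel mug hung upside down over the other post of the rack: 84 mm across, 100 mm tall, with a side handle reaching 74 mm from its axis; its rim rests on the rack's floor rods. Origin: centre of its underside (the rim), 38 mm above the board, z up. Not to be pointed at
- mug_top (a point): centre of the upside-down mug's top face, 138 mm above the board, z up
- fork: steel table fork lying flat on the board between the glasses and the basin, 190 mm long, 25 mm wide, 8 mm high. Origin: under its middle, x along it towards the tines. To be left alone
- spatula: wooden spatula lying flat on the board beyond the glasses, 300 mm long, blade 58 mm wide, 9 mm high. Origin: on its underside at the middle, x along it towards the blade. To be left alone
Not all that is in view belongs to the job. What is shaped like the used_tumbler but purple is not meant.

How it is judged (in metres and radians):
On the way, in this order (a step that is already met when the one before it is completed fails the run):
1. the fingertips dwell just above the mouth of the used tumbler for 1.8 s (grasp point within 35 mm sideways, 12 to 75 mm above) (horizontal distance between the grasp point and used_tumbler_mouth below 0.035 m and z of the grasp point in the frame of used_tumbler_mouth between 0.012 and 0.075 m), for 1.8 s.
2. they dwell just above the middle of the basin for 1.8 s (grasp point within 80 mm sideways, 10 mm below to 90 mm above rim level) (horizontal distance between the grasp point and basin_mouth below 0.08 m and z of the grasp point in the frame of basin_mouth between -0.01 and 0.09 m), for 1.8 s.
3. they dwell just above the free glass post for 1.8 s (horizontal distance between the grasp point and free_post_top below 0.035 m and z of the grasp point in the frame of free_post_top between 0.012 and 0.075 m), for 1.8 s.
At the end, for the whole second after the job is handed in: The hand still points at the free post: grasp point within 35 mm sideways of the post's top and 12 to 75 mm above it. Tumblers, mug, basin, fork and spatula are within 10 mm of where they started; tumblers, mug and basin stand level within 0.1 rad (all of step 3 and distance of each of used_tumbler, clean_tumbler, basin, mug, fork, spatula from where it was at the start of the episode below 0.01 m and angle between each of used_tumbler, clean_tumbler, mug, basin's own z axis and vertical below 0.1 rad); the robot touches nothing.
It fails at once if the robot touches something (more than 0.3 N) (contact force between any of the fingers, the arm and anything else above 0.3 N).
It fails at once if one of the loose things is shifted or lifted by more than 15 mm (distance of any of used_tumbler, clean_tumbler, basin, mug, fork, spatula from where it was at the start of the episode above 0.015 m).
It fails at once if the hand points at the upside-down tumbler (grasp point within 30 mm sideways and less than 60 mm above its top) (horizontal distance between the grasp point and clean_tumbler_top below 0.03 m and z of the grasp point in the frame of clean_tumbler_top below 0.06 m).
It fails at once if the hand points at the mug (grasp point within 30 mm sideways and less than 60 mm above its top) (horizontal distance between the grasp point and mug_top below 0.03 m and z of the grasp point in the frame of mug_top below 0.06 m).
It also fails if it takes over 64 s, if anything falls off the work surface, if the arm or the gripper's body presses on something with over 40 N, if the wrist force passes 120 N, or if a joint passes its speed limit or range.

ROBOT

A 6-joint arm with a two-finger parallel gripper is mounted at the origin on the work surface. World frame = base frame: x ahead of the robot, y to its left, z up, the work surface at z = 0. Lengths are in mm, angles in degrees, forces in N, time in s.
With the tool pointing down it reaches from about 350 to 850 mm from the base axis. Payload 8.1 kg.
Tool frame: the origin (TCP) lies midway between the tips of the shut fingers; the grasp point (between the pads) lies hold_point_z behind it (hold_point_z is the distance from the TCP to the grasp point, in mm); z points along the fingers, x is the direction in which the jaws open and shut, and the axes are right-handed (so a half turn about z gives the same grasp; the last joint's range is limited). The gripper opens to 85 mm and grips with 20 to 120 N. Pads are 22 mm wide; open, the fingers measure 114 mm over their backs; the gripper's body (76 mm by 85 mm) begins 54 mm behind the grasp point. The pads swing forward as they close: fully open they stand 13 mm farther back than shut.
Start: joints at [-68.95, 7.471, 85.268, -0, 87.261, -4.893], TCP at [262.511, -539.531, 231.292] pointing down, gripper open.
Joint ranges: [-169.43, 169.43], [-51.17, 129.36], [1.28, 143.12], [-76.62, 256.62], [0, 156.53], [-152.29, 152.29]. Speed limits (degrees/s): [136.94, 136.94, 159.86, 180, 180, 180].

INTERFACE

Orientations are given as [roll, pitch, yaw] about the fixed x, y, z axes, in that order (R = Rz(yaw) Ry(pitch) Rx(roll)).
In Python, from bench import * gives the robot as it stands.
- The arm moves only by the shell command python3 -m pendant 'ROWS' [OPENING] [FORCE]. ROWS is JSON, a list that holds one entry, the list of rows, each a list of 4 numbers: the shift along the tool's x, y, z normalised to -1 to 1, where 1 is 0.02 m, then the turn about the tool's z normalised to -1 to 1, where 1 is 0.08 rad. A call has exactly 10 rows; each row shifts and turns the pose as measured when the row begins, along the tool's axes as they then stand; what a row does not reach is not made up. A row lasts 1/12 s, in which the tool goes at most 41.7 mm and 7.16 degrees, less where a joint would pass 70% of its speed; a pose out of reach is approached as far as the arm can. A call with a number of a shift or a turn outside -1 to 1 is refused whole. A call with a gripper value outside its range is refused whole. OPENING is the gripper's target within -1 to 1 (fully open at 1, half-way at 0, shut at -1), set as the call begins (- or left out, the last holds). The fingers move at their own pace and stop on an object; FORCE is the grip in N (left out, the last holds). Time passes only in rows, so rows that do not move let the fingers close, or fill a call up. It gives the time, the measured TCP pose, the force and the opening at its end, in the units of the state.
- sense(): the state, without advancing time (a new reading comes with each control period).
- snapshot(name): name is "scene" or "top" or "wrist"; returns the picture (420x560x3 uint8, red, green, blue); there is no depth.
- calibration(name): a dict with "mtx" (3x3 intrinsics, pixels), "world_to_cam" (4x4, takes a point from world to camera coordinates); the wrist camera has in their place "hand_eye" (4x4, takes a point from camera to tool coordinates, whose origin is the TCP and whose axes are the tool frame's). Camera axes: x right, y down, z forward; pixel columns grow to the right and rows downward; lengths in mm; the calibration is good to about 2 mm. A picture is of the moment at which its call begins: read the wrist's pose just before it. calibration takes no time and is no camera call.
- hand_in(): hands the job in, once; it reports no verdict.
The state is a dict: "time": time; "joint_pos": joint angles; "qd": joint speeds; "joint_efforts": joint torques, N m; "tool_pos": TCP position; "tcp_rot": TCP orientation; "ft_force": force on the tool from outside, world axes, zero at the start; "wrist_torque": the same for the moment, N m; "finger_gap": finger opening in mm.
Only numpy, scipy, OpenCV 4.12 (cv2) and the standard library are available. Lean on these libraries where they do the work, as an engineer would, in place of code of your own. Each camera call takes 0.05 s, during which the arm holds its last target.

## Working session

There is one attempt and no reset: what is moved stays moved. The work goes in short steps, Python scripts to look and compute and a shell command to move; the robot and the scene stay as the last step left them, time stands still between calls to the robot, and variables do not carry over. Pictures are saved under pics/ and viewed, and the job is handed in when it is done.

```bash
ls; mkdir -p pics; python3 - <<'E'
from bench import *
import cv2
s=sense(); print(s)
for n in("scene","top","wrist"):
    cv2.imwrite(f"pics/{n}0.png",cv2.cvtColor(snapshot(n),cv2.COLOR_RGB2BGR))
    print(n,calibration(n))
E
```

```text
pics
{'time': 0.0, 'joint_pos': array([-6.89494877e+01,  7.51514362e+00,  8.53316554e+01, -5.17150195e-04,
        8.72614122e+01, -4.89359557e+00]), 'qd': array([ 0.06347186, -0.07280103, -0.00572505, -0.00136835, -0.00460473,
       -0.06361727]), 'joint_efforts': array([-1.59500109e-03, -5.69401324e+01, -5.00549841e+01, -8.04320061e-04,
        1.50628248e-02, -8.25022721e-05]), 'tool_pos': array([ 262.30414148, -538.99571217,  230.22129322]), 'tcp_rot': array([-1.79991284e+02,  1.07860906e-01, -6.40558587e+01]), 'ft_force': array([-0.06019463, -0.02168404,  0.10023161]), 'wrist_torque': array([-0.04225817,  0.02481247, -0.03558707]), 'finger_gap': 85.58666296572957}
scene {'mtx': array([[436.68826875,   0.        , 279.466347  ],
       [  0.        , 436.68826875, 212.07196757],
       [  0.        ,   0.        ,   1.        ]]), 'world_to_cam': array([[ 7.52074215e-01,  6.59064918e-01, -4.22010465e-03,
        -4.23739355e+02],
       [ 5.27434260e-01, -6.05682353e-01, -5.95786865e-01,
        -1.90209348e+02],
       [-3.95218264e-01,  4.45850111e-01, -8.03131498e-01,
       
[... 453 characters left out ...]
+02],
       [ 8.18074144e-02,  7.58119617e-03, -9.96619322e-01,
         1.14632370e+03],
       [ 0.00000000e+00,  0.00000000e+00,  0.00000000e+00,
         1.00000000e+00]])}
wrist {'mtx': array([[371.97806196,   0.        , 278.64348354],
       [  0.        , 371.97806196, 200.2516989 ],
       [  0.        ,   0.        ,   1.        ]]), 'hand_eye': array([[ 9.99999764e-01, -4.82287032e-04,  4.88501881e-04,
         5.88924698e-01],
       [ 3.28685427e-04,  9.61138357e-01,  2.76066932e-01,
        -7.11131314e+01],
       [-6.02661396e-04, -2.76066706e-01,  9.61138289e-01,
        -1.44015774e+02],
       [ 0.00000000e+00,  0.00000000e+00,  0.00000000e+00,
         1.00000000e+00]])}
```

View pics/scene0.png

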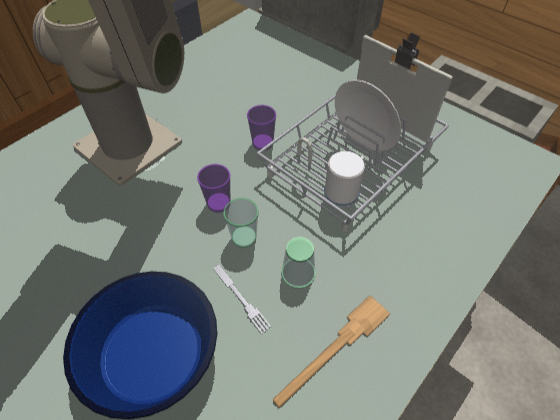

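View pics/top0.png

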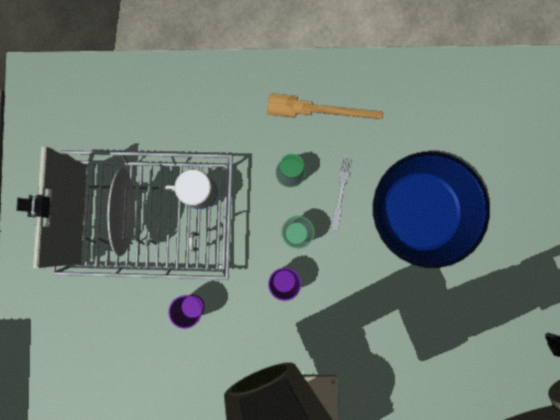

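Candidates:
- Tumbler at scene (242,220), top (297,232): clear green, apparently mouth up.
- Tumbler at scene (299,262), top (290,168): solid disc on top, so apparently upside down.
- Purple tumblers at scene (215,187) and (262,125): not meant.
- Posts: a bare hoop near top (194,240) and the mug at top (192,188).

I'll check these in close crops.

```bash
python3 - <<'E'
import cv2, numpy as np
a=cv2.imread("pics/scene0.png");b=cv2.imread("pics/top0.png")
c=cv2.resize(a[190:300,215:330],(400,383),interpolation=cv2.INTER_CUBIC)
d=cv2.resize(b[145:300,160:325],(400,376),interpolation=cv2.INTER_CUBIC)
e=np.zeros((383,800,3),np.uint8);e[:,:400]=c;e[:376,400:]=d
cv2.imwrite("pics/crop1.png",e)
f=cv2.resize(a[120:220,255:395],(798,570),interpolation=cv2.INTER_CUBIC);cv2.imwrite("pics/crop2.png",f)
f=cv2.resize(b[150:285,150:240],(400,600),interpolation=cv2.INTER_CUBIC);cv2.imwrite("pics/crop3.png",f)
E
```

```text
(no output)
```

View pics/crop1.png

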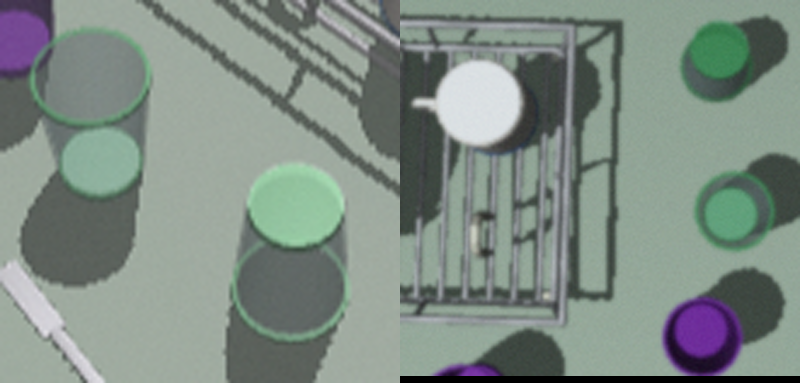

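View pics/crop2.png

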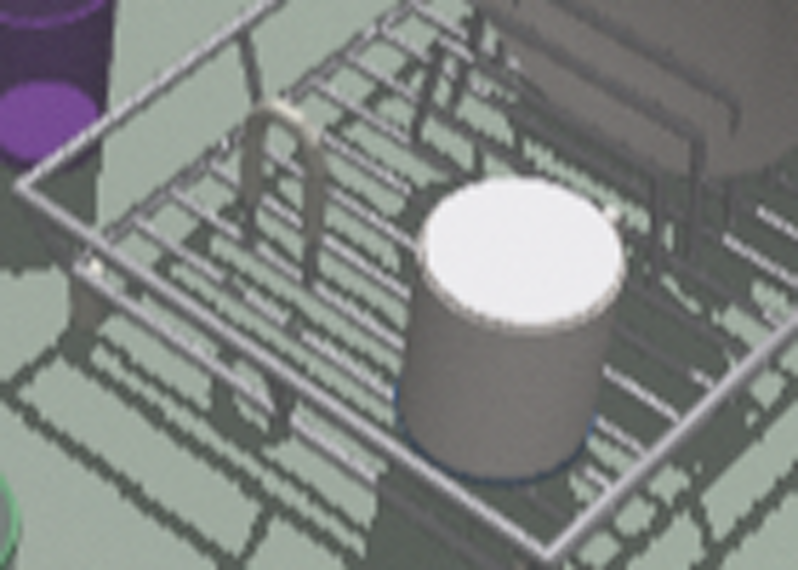

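View pics/crop3.png

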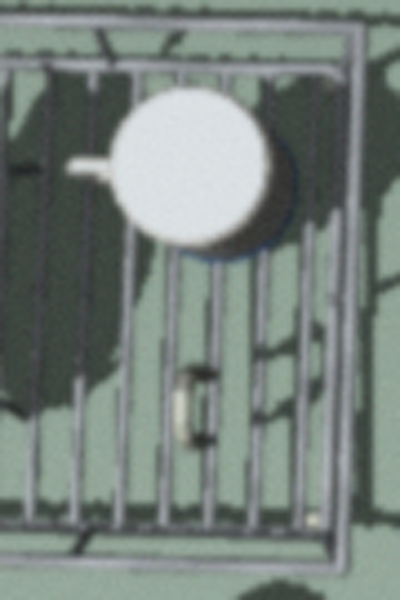

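Crops confirm it. The used tumbler's open mouth with the foot seen through it is at top (298,232), scene (241,212). The upside-down one with a solid closed disc is at top (291,166). The bare hoop is at top (191,242), scene (305,138). The mug is at top (193,188). Next I work out positions by ray casting and triangulation.

```bash
cat > h.py <<'E'
from bench import *
import numpy as np, cv2
def ray(n,uv):
    c=calibration(n);T=np.linalg.inv(c["world_to_cam"])
    d=T[:3,:3]@np.linalg.inv(c["mtx"])@[uv[0],uv[1],1]; return T[:3,3],d/np.linalg.norm(d)
def plane(n,uv,z):
    o,d=ray(n,uv); return (o+d*(z-o[2])/d[2]).round(1)
def tri(a,b):
    A=np.zeros((3,3));B=np.zeros(3)
    for n,uv in(("top",a),("scene",b)):
        o,d=ray(n,uv);P=np.eye(3)-np.outer(d,d);A+=P;B+=P@o
    return np.linalg.solve(A,B).round(1)
E
python3 - <<'E'
from h import *
for nm,z,t,s in[("used",105,(298.2,231.6),(240.9,212.1)),("clean",105,(291.2,165.6),(300.1,248.9)),("post",132.5,(191.4,242.2),(305,138.4)),("mug",138,(192.8,187.6),(346.8,163.8))]:
    print(nm,plane("top",t,z),plane("scene",s,z),tri(t,s))
im=cv2.imread("pics/top0.png");hsv=cv2.cvtColor(im,cv2.COLOR_BGR2HSV)
for n in("top","scene"):
    im=cv2.imread(f"pics/{n}0.png");h=cv2.cvtColor(im,cv2.COLOR_BGR2HSV)
    m=cv2.inRange(h,(105,150,20),(125,255,255))
    cs=cv2.findContours(m,cv2.RETR_EXTERNAL,cv2.CHAIN_APPROX_NONE)[0];c=max(cs,key=cv2.contourArea)
    P=np.array([plane(n,p,85)[:2] for p in cv2.convexHull(c)[:,0].astype(float)],np.float32)
    print(n,"basin",cv2.minEnclosingCircle(P))
c0=calibration("top")
for cn,s,o in (("rackcorner_nr",None,None),):pass
s=sense();print(s["tool_pos"],s["time"])
E
```

```text
used [461.8 -11.9 105. ] [463.9 -13.4 105. ] [462.  -12.  101.8]
clean [617.3   2.2 105. ] [621.3  -1.1 105. ] [618.7   2.1  98.3]
post [439.6 231.8 132.5] [441.9 232.6 132.5] [440.4 232.8 131.2]
mug [563.6 228.  138. ] [568.9 226.6 138. ] [565.4 230.1 132.4]
top basin ((513.5689086914062, -327.8962097167969), 136.137451171875)
scene basin ((512.8873901367188, -339.71319580078125), 133.02261352539062)
[ 262.34897724 -539.13311202  230.46969097] 0.15
```

Targets (xy): used (463,-12), basin (513,-332), free post (441,232); rim levels plus 25 mm for the TCP. Next is a helper that gives remaining distance in row units, then a small first move while shutting the fingers.

```bash
cat >> h.py <<'E'
from scipy.spatial.transform import Rotation as Ro
def rem(x,y,z):
    s=sense();R=Ro.from_euler("xyz",s["tcp_rot"],degrees=True).as_matrix()
    d=R.T@(np.array([x,y,z])-s["tool_pos"])
    print("t",round(s["time"],2),"pos",s["tool_pos"].round(1),"rot",s["tcp_rot"].round(1),"gap",round(s["finger_gap"],1),"F",s["ft_force"].round(1),"q",s["joint_pos"].round(0))
    print("rows total units (1=20mm):",(d/20).round(2),"per row of 10:",(d/200).round(3))
E
python3 -m pendant '[[[0,0,-0.3,0],[0,0,-0.3,0],[0,0,0,0],[0,0,0,0],[0,0,0,0],[0,0,0,0],[0,0,0,0],[0,0,0,0],[0,0,0,0],[0,0,0,0]]]' -1 20
python3 -c "from h import *;rem(463,-12,240)"
```

```text
time: 0.98
tool_pos: [262.2, -538.7, 243.0]
tcp_rot: [-180.0, 0.2, -64.1]
ft_force: [-0.2, 0.4, -0.0]
finger_gap: 0.1
t 0.98 pos [ 262.2 -538.7  243. ] rot [-180.     0.2  -64.1] gap 0.1 F [-0.2  0.4 -0. ] q [-69.   7.  84.  -0.  89.  -5.]
rows total units (1=20mm): [-19.29 -20.55   0.21] per row of 10: [-1.929 -2.055  0.021]
```

```bash
python3 -m pendant '[[[-0.4,-0.4,0,0],[-0.65,-0.7,0,0],[-0.65,-0.7,0,0],[-0.65,-0.7,0,0],[-0.65,-0.7,0,0],[-0.65,-0.7,0,0],[-0.65,-0.7,0,0],[-0.65,-0.7,0,0],[-0.65,-0.7,0,0],[-0.65,-0.7,0,0]]]'
python3 -c "from h import *;rem(463,-12,240)"
```

```text
time: 1.82
tool_pos: [329.8, -356.4, 241.5]
tcp_rot: [-179.9, 0.3, -64.3]
ft_force: [0.5, 1.5, 0.8]
finger_gap: -0.1
t 1.82 pos [ 329.8 -356.4  241.5] rot [-179.9    0.3  -64.3] gap -0.1 F [0.5 1.5 0.8] q [-53. -10. 102.   0.  89.  11.]
rows total units (1=20mm): [-12.63 -13.47   0.16] per row of 10: [-1.263 -1.347  0.016]
```

```bash
python3 -m pendant '[[[-0.65,-0.7,0,0],[-0.65,-0.7,0,0],[-0.65,-0.7,0,0],[-0.65,-0.7,0,0],[-0.65,-0.7,0,0],[-0.65,-0.7,0,0],[-0.65,-0.7,0,0],[-0.65,-0.7,0,0],[-0.65,-0.7,0,0],[-0.65,-0.7,0,0]]]'
python3 -c "from h import *;rem(463,-12,240)"
```

```text
time: 2.65
tool_pos: [400.6, -161.7, 241.9]
tcp_rot: [-179.8, 0.3, -64.2]
ft_force: [1.0, 0.1, 0.7]
finger_gap: 0.1
t 2.65 pos [ 400.6 -161.7  241.9] rot [-179.8    0.3  -64.2] gap 0.1 F [1.  0.1 0.7] q [-29. -20. 109.   0.  90.  35.]
rows total units (1=20mm): [-5.38 -6.07  0.14] per row of 10: [-0.538 -0.607  0.014]
```

```bash
python3 -m pendant '[[[-0.65,-0.7,0,0],[-0.65,-0.7,0,0],[-0.65,-0.7,0,0],[-0.65,-0.7,0,0],[-0.65,-0.7,0,0],[-0.65,-0.7,0,0],[-0.65,-0.7,0,0],[-0.5,-0.6,0,0],[-0.2,-0.4,0,0],[0,0,0,0]]]'
python3 - <<'E'
from h import *
rem(463,-12,240)
s=sense();im=snapshot("wrist");cv2.imwrite("pics/w1.png",im[:,:,::-1])
T=np.eye(4);T[:3,:3]=Ro.from_euler("xyz",s["tcp_rot"],degrees=True).as_matrix();T[:3,3]=s["tool_pos"]
c=calibration("wrist")
for p in([463,-12,105],[463,-12,0],[618,2,105]):
    q=np.linalg.inv(T@c["hand_eye"])@np.r_[p,1];u=c["mtx"]@q[:3];print(p,(u[:2]/u[2]).round(0))
E
```

```text
time: 3.48
tool_pos: [459.7, 1.2, 242.6]
tcp_rot: [-179.6, 0.3, -63.9]
ft_force: [0.5, 0.2, 0.0]
finger_gap: 0.3
t 3.48 pos [459.7   1.2 242.6] rot [-179.6    0.3  -63.9] gap 0.3 F [0.5 0.2 0. ] q [ -7. -15. 106.   0.  89.  57.]
rows total units (1=20mm): [0.67 0.14 0.13] per row of 10: [0.067 0.014 0.013]
[463, -12, 105] [296. 193.]
[463, -12, 0] [292. 168.]
[618, 2, 105] [381. -15.]
```

View pics/w1.png

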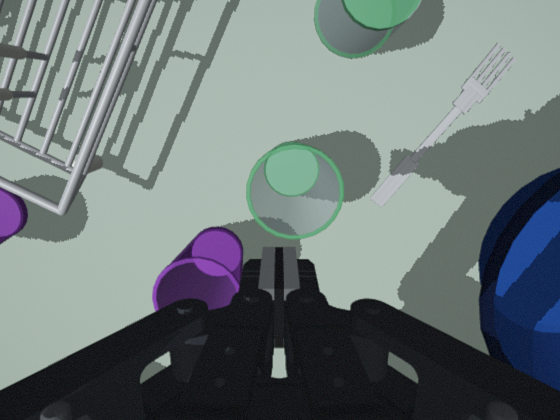

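The wrist view shows the open mouth centred at about (295,192), against a prediction of (296,193), so the position is confirmed. Going down over it.

```bash
python3 -m pendant '[[[0.2,0,0.3,0],[0.2,0,0.6,0],[0.2,0.1,0.7,0],[0.1,0,0.7,0],[0,0,0.7,0],[0,0,0.7,0],[0,0,0.6,0],[0,0,0.4,0],[0,0,0.2,0],[0,0,0,0]]]'
python3 -c "from h import *;rem(463,-12,130)"
```

```text
time: 4.37
tool_pos: [460.1, -22.9, 132.0]
tcp_rot: [-179.9, 0.3, -64.5]
ft_force: [-0.5, -0.5, 0.7]
finger_gap: 0.1
t 4.37 pos [460.1 -22.9 132. ] rot [-179.9    0.3  -64.5] gap 0.1 F [-0.5 -0.5  0.7] q [ -9. -10. 113.   0.  77.  55.]
rows total units (1=20mm): [-0.43 -0.37  0.1 ] per row of 10: [-0.043 -0.037  0.01 ]
```

```bash
python3 -m pendant '[[[-0.2,-0.2,0.05,0],[-0.2,-0.1,0,0],[0,0,0,0],[0,0,0,0],[0,0,0,0],[0,0,0,0],[0,0,0,0],[0,0,0,0],[0,0,0,0],[0,0,0,0]]]'
python3 -c "from h import *;rem(463,-12,130)"
```

```text
time: 5.2
tool_pos: [464.6, -12.6, 134.5]
tcp_rot: [-179.7, 0.1, -64.5]
ft_force: [-1.1, -0.4, 0.9]
finger_gap: -0.1
t 5.2 pos [464.6 -12.6 134.5] rot [-1.797e+02  1.000e-01 -6.450e+01] gap -0.1 F [-1.1 -0.4  0.9] q [ -8. -10. 113.   0.  77.  56.]
rows total units (1=20mm): [-0.06  0.06  0.23] per row of 10: [-0.006  0.006  0.023]
```

```bash
python3 -m pendant '[[[0,0,0,0],[0,0,0,0],[0,0,0,0],[0,0,0,0],[0,0,0,0],[0,0,0,0],[0,0,0,0],[0,0,0,0],[0,0,0,0],[0,0,0,0]]]'
python3 -m pendant '[[[0,0,0,0],[0,0,0,0],[0,0,0,0],[0,0,0,0],[0,0,0,0],[0,0,0,0],[0,0,0,0],[0,0,0,0],[0,0,0,0],[0,0,0,0]]]'
python3 -c "from h import *;rem(463,-12,130)"
```

```text
time: 6.03
tool_pos: [464.4, -12.8, 134.3]
tcp_rot: [-179.7, 0.1, -64.5]
ft_force: [-0.5, -0.1, -1.7]
finger_gap: -0.2
time: 6.87
tool_pos: [464.4, -12.8, 134.3]
tcp_rot: [-179.7, 0.1, -64.5]
ft_force: [0.4, 0.5, 0.4]
finger_gap: 0.1
t 6.87 pos [464.4 -12.8 134.3] rot [-1.797e+02  1.000e-01 -6.450e+01] gap 0.1 F [0.4 0.5 0.4] q [ -8. -10. 113.   0.  77.  56.]
rows total units (1=20mm): [-0.07  0.05  0.21] per row of 10: [-0.007  0.005  0.021]
```

```bash
python3 -m pendant '[[[0,0,0.1,0],[0,0,0.1,0],[0,0,0,0],[0,0,0,0],[0,0,0,0],[0,0,0,0],[0,0,0,0],[0,0,0,0],[0,0,0,0],[0,0,0,0]]]'
python3 -m pendant '[[[0,0,0,0],[0,0,0,0],[0,0,0,0],[0,0,0,0],[0,0,0,0],[0,0,0,0],[0,0,0,0],[0,0,0,0],[0,0,0,0],[0,0,0,0]]]'
python3 -m pendant '[[[0,0,0,0],[0,0,0,0],[0,0,0,0],[0,0,0,0],[0,0,0,0],[0,0,0,0],[0,0,0,0],[0,0,0,0],[0,0,0,0],[0,0,0,0]]]'
python3 -c "from h import *;rem(463,-12,130)"
```

```text
time: 7.7
tool_pos: [464.4, -12.7, 129.8]
tcp_rot: [-179.7, 0.1, -64.5]
ft_force: [1.0, -0.3, -0.3]
finger_gap: -0.3
time: 8.53
tool_pos: [464.5, -12.7, 129.9]
tcp_rot: [-179.7, 0.1, -64.5]
ft_force: [-0.8, -0.5, -0.7]
finger_gap: 0.2
time: 9.37
tool_pos: [464.5, -12.7, 129.9]
tcp_rot: [-179.7, 0.1, -64.5]
ft_force: [0.9, -0.8, 0.1]
finger_gap: 0.3
t 9.37 pos [464.5 -12.7 129.9] rot [-1.797e+02  1.000e-01 -6.450e+01] gap 0.3 F [ 0.9 -0.8  0.1] q [ -8. -10. 113.   0.  77.  56.]
rows total units (1=20mm): [-0.06  0.05 -0.01] per row of 10: [-0.006  0.005 -0.001]
```

```bash
python3 -m pendant '[[[0,0,-0.3,0],[0,0,-0.6,0],[0,0,-0.7,0],[0,0,-0.7,0],[0,0,-0.7,0],[0,0,-0.7,0],[0,0,-0.6,0],[0,0,-0.4,0],[0,0,-0.2,0],[0,0,0,0]]]'
python3 -c "from h import *;rem(513,-332,230)"
```

```text
time: 10.2
tool_pos: [464.3, -13.3, 240.7]
tcp_rot: [-179.5, 0.0, -64.5]
ft_force: [-0.1, 0.3, -1.3]
finger_gap: -0.4
t 10.2 pos [464.3 -13.3 240.7] rot [-179.5    0.   -64.5] gap -0.4 F [-0.1  0.3 -1.3] q [ -8. -15. 106.   0.  89.  56.]
rows total units (1=20mm): [15.43  4.68  0.49] per row of 10: [1.543 0.468 0.049]
```

```bash
python3 -m pendant '[[[0.4,0.1,0,0],[0.9,0.27,0,0],[0.9,0.27,0,0],[0.9,0.27,0,0],[0.9,0.27,0,0],[0.9,0.27,0,0],[0.9,0.27,0,0],[0.9,0.27,0,0],[0.9,0.27,0,0],[0.9,0.27,0,0]]]'
python3 -c "from h import *;rem(513,-332,230)"
```

```text
time: 11.03
tool_pos: [489.5, -196.4, 231.9]
tcp_rot: [-179.9, 0.5, -64.1]
ft_force: [0.2, -1.2, -0.4]
finger_gap: -0.2
t 11.03 pos [ 489.5 -196.4  231.9] rot [-179.9    0.5  -64.1] gap -0.2 F [ 0.2 -1.2 -0.4] q [-28.  -4.  96.   0.  87.  36.]
rows total units (1=20mm): [6.61 1.9  0.04] per row of 10: [0.661 0.19  0.004]
```

```bash
python3 -m pendant '[[[0.9,0.27,0,0],[0.9,0.27,0,0],[0.9,0.27,0,0],[0.9,0.27,0,0],[0.9,0.27,0,0],[0.7,0.2,0,0],[0.4,0.1,0,0],[0.2,0,0,0],[0,0,0,0],[0,0,0,0]]]'
python3 -c "from h import *;rem(513,-332,110)"
```

```text
time: 11.87
tool_pos: [504.0, -327.5, 217.6]
tcp_rot: [179.5, 1.3, -64.4]
ft_force: [-0.8, -0.5, -0.3]
finger_gap: -0.0
t 11.87 pos [ 504.  -327.5  217.6] rot [179.5   1.3 -64.4] gap -0.0 F [-0.8 -0.5 -0.3] q [-38.   9.  85.   0.  87.  26.]
rows total units (1=20mm): [ 0.52 -0.36  5.36] per row of 10: [ 0.052 -0.036  0.536]
```

```bash
python3 -m pendant '[[[0.1,-0.1,0.3,0],[0.1,-0.1,0.6,0],[0.1,0,0.7,0],[0,0,0.7,0],[0,0,0.7,0],[0,0,0.7,0],[0,0,0.6,0],[0,0,0.3,0],[0,0,0.1,0],[0,0,0,0]]]'
python3 -c "from h import *;rem(513,-332,110)"
```

```text
time: 12.7
tool_pos: [510.1, -322.5, 113.3]
tcp_rot: [179.5, 1.5, -64.0]
ft_force: [-0.1, -0.2, 0.4]
finger_gap: -0.3
t 12.7 pos [ 510.1 -322.5  113.3] rot [179.5   1.5 -64. ] gap -0.3 F [-0.1 -0.2  0.4] q [-37.  14.  90.   0.  77.  27.]
rows total units (1=20mm): [0.49 0.08 0.15] per row of 10: [0.049 0.008 0.015]
```

```bash
python3 -m pendant '[[[0.2,0,0.1,0],[0.2,0,0,0],[0,0,0,0],[0,0,0,0],[0,0,0,0],[0,0,0,0],[0,0,0,0],[0,0,0,0],[0,0,0,0],[0,0,0,0]]]'
python3 -m pendant '[[[0,0,0,0],[0,0,0,0],[0,0,0,0],[0,0,0,0],[0,0,0,0],[0,0,0,0],[0,0,0,0],[0,0,0,0],[0,0,0,0],[0,0,0,0]]]'
python3 -m pendant '[[[0,0,0,0],[0,0,0,0],[0,0,0,0],[0,0,0,0],[0,0,0,0],[0,0,0,0],[0,0,0,0],[0,0,0,0],[0,0,0,0],[0,0,0,0]]]'
python3 -m pendant '[[[0,0,0,0],[0,0,0,0],[0,0,0,0],[0,0,0,0],[0,0,0,0],[0,0,0,0],[0,0,0,0],[0,0,0,0],[0,0,0,0],[0,0,0,0]]]'
python3 -c "
from h import *;rem(513,-332,110)
cv2.imwrite('pics/top2.png',snapshot('top')[:,:,::-1]);cv2.imwrite('pics/scene2.png',snapshot('scene')[:,:,::-1])"
```

```text
time: 13.53
tool_pos: [516.4, -332.4, 115.5]
tcp_rot: [179.7, 1.1, -64.0]
ft_force: [-0.0, 0.5, -0.5]
finger_gap: 0.2
time: 14.37
tool_pos: [516.2, -332.2, 115.3]
tcp_rot: [179.7, 1.1, -64.0]
ft_force: [0.5, -0.8, 0.2]
finger_gap: -0.0
time: 15.2
tool_pos: [516.2, -332.2, 115.3]
tcp_rot: [179.7, 1.1, -64.0]
ft_force: [0.2, -0.5, 0.1]
finger_gap: 0.2
time: 16.03
tool_pos: [516.2, -332.2, 115.3]
tcp_rot: [179.7, 1.1, -64.0]
ft_force: [0.2, -0.5, -0.3]
finger_gap: -0.1
t 16.03 pos [ 516.2 -332.2  115.3] rot [179.7   1.1 -64. ] gap -0.1 F [ 0.2 -0.5 -0.3] q [-38.  15.  89.   0.  77.  26.]
rows total units (1=20mm): [-0.07  0.14  0.27] per row of 10: [-0.007  0.014  0.027]
```

View pics/scene2.png

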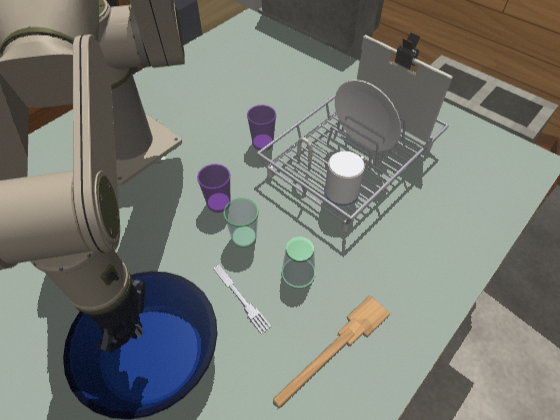

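Scene view: the hand is over the blue basin with the fingertips near (115,347), and nothing has shifted. I'll check that projection against the basin rim, then lift.

```bash
python3 - <<'E'
from h import *
for n in("scene","top"):
  c=calibration(n)
  for p in([516,-332,115],[513,-332,85]):
    q=c["world_to_cam"]@np.r_[p,1];u=c["mtx"]@q[:3];print(n,p,(u[:2]/u[2]).round(0))
  m=cv2.inRange(cv2.cvtColor(cv2.imread(f"pics/{n}0.png"),cv2.COLOR_BGR2HSV),(105,120,15),(128,255,255))
  k=max(cv2.findContours(m,0,1)[0],key=cv2.contourArea);print(cv2.fitEllipse(cv2.convexHull(k)))
E
python3 - <<'E'
import cv2;a=cv2.imread("pics/scene2.png")[260:420,50:230];cv2.imwrite("pics/crop4.png",cv2.resize(a,(630,560)))
E
```

```text
scene [516, -332, 115] [137. 332.]
scene [513, -332, 85] [140. 337.]
((136.95245361328125, 346.25836181640625), (132.9651641845703, 156.8865203857422), 47.74403381347656)
top [516, -332, 115] [437. 206.]
top [513, -332, 85] [432. 209.]
((430.9834289550781, 209.19631958007812), (113.2248764038086, 115.7459487915039), 128.35560607910156)
```

View pics/crop4.png

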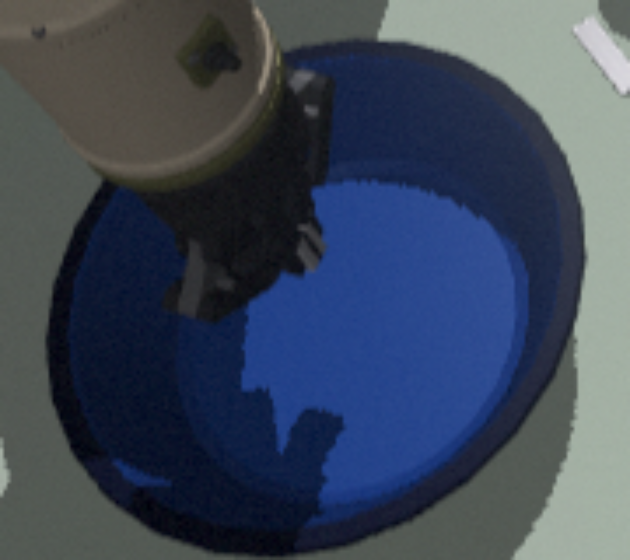

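Fingertips at about (140,331) match the prediction (137,332), and the rim centre projects to (140,337). Basin pointing is done; lifting, then going to the post.

```bash
python3 -m pendant '[[[0,0,-0.4,0],[0,0,-0.8,0],[0,0,-0.8,0],[0,0,-0.8,0],[0,0,-0.8,0],[0,0,-0.8,0],[0,0,-0.7,0],[0,0,-0.5,0],[0,0,-0.3,0],[0,0,0,0]]]'
python3 -c "from h import *;rem(441,232.5,250)"
```

```text
time: 16.97
tool_pos: [517.3, -333.6, 242.5]
tcp_rot: [179.7, 1.1, -64.0]
ft_force: [1.2, -0.2, 0.1]
finger_gap: -0.1
t 16.97 pos [ 517.3 -333.6  242.5] rot [179.7   1.1 -64. ] gap -0.1 F [ 1.2 -0.2  0.1] q [-38.  11.  80.   0.  90.  26.]
rows total units (1=20mm): [-27.11  -8.98   0.11] per row of 10: [-2.711 -0.898  0.011]
```

```bash
python3 -m pendant '[[[-0.4,-0.1,-0.1,0],[-0.9,-0.3,0,0],[-0.9,-0.3,0,0],[-0.9,-0.3,0,0],[-0.9,-0.3,0,0],[-0.9,-0.3,0,0],[-0.9,-0.3,0,0],[-0.9,-0.3,0,0],[-0.9,-0.3,0,0],[-0.9,-0.3,0,0]]]'
python3 -c "from h import *;rem(441,232.5,250)"
```

```text
time: 17.8
tool_pos: [486.3, -145.9, 238.2]
tcp_rot: [179.2, 1.8, -64.3]
ft_force: [-0.0, -0.1, -0.4]
finger_gap: 0.1
t 17.8 pos [ 486.3 -145.9  238.2] rot [179.2   1.8 -64.3] gap 0.1 F [-0.  -0.1 -0.4] q [-23.  -5.  97.   1.  90.  41.]
rows total units (1=20mm): [-18.04  -6.17  -0.1 ] per row of 10: [-1.804 -0.617 -0.01 ]
```

```bash
python3 -m pendant '[[[-0.9,-0.3,0,0],[-0.9,-0.3,0,0],[-0.9,-0.3,0,0],[-0.9,-0.3,0,0],[-0.9,-0.3,0,0],[-0.9,-0.3,0,0],[-0.9,-0.3,0,0],[-0.9,-0.3,0,0],[-0.9,-0.3,0,0],[-0.9,-0.3,0,0]]]'
python3 -c "from h import *;rem(441,232.5,250)"
```

```text
time: 18.63
tool_pos: [450.6, 57.1, 232.6]
tcp_rot: [178.4, 2.5, -64.3]
ft_force: [0.2, -0.3, -0.6]
finger_gap: -0.0
t 18.63 pos [450.6  57.1 232.6] rot [178.4   2.5 -64.3] gap -0.0 F [ 0.2 -0.3 -0.6] q [ -1. -13. 105.   2.  91.  64.]
rows total units (1=20mm): [-8.14 -3.36 -0.61] per row of 10: [-0.814 -0.336 -0.061]
```

```bash
python3 -m pendant '[[[-0.9,-0.35,-0.1,0],[-0.9,-0.35,-0.1,0],[-0.9,-0.35,-0.1,0],[-0.9,-0.35,-0.1,0],[-0.9,-0.35,-0.1,0],[-0.9,-0.35,-0.1,0],[-0.7,-0.3,-0.1,0],[-0.5,-0.3,-0.1,0],[-0.2,-0.1,0,0],[0,0,0,0]]]'
python3 - <<'E'
from h import *
rem(441,232.5,157.5)
s=sense();im=snapshot("wrist");cv2.imwrite("pics/w3.png",im[:,:,::-1])
T=np.eye(4);T[:3,:3]=Ro.from_euler("xyz",s["tcp_rot"],degrees=True).as_matrix();T[:3,3]=s["tool_pos"]
c=calibration("wrist")
for p in([441,232.5,132.5],[565,229,138]):
    q=np.linalg.inv(T@c["hand_eye"])@np.r_[p,1];u=c["mtx"]@q[:3];print(p,(u[:2]/u[2]).round(0))
E
```

```text
time: 19.47
tool_pos: [429.9, 215.8, 242.9]
tcp_rot: [177.4, 2.9, -64.0]
ft_force: [-0.1, -0.3, -0.1]
finger_gap: 0.2
t 19.47 pos [429.9 215.8 242.9] rot [177.4   2.9 -64. ] gap 0.2 F [-0.1 -0.3 -0.1] q [ 19.  -9. 100.   3.  91.  82.]
rows total units (1=20mm): [-0.29 -1.06  4.25] per row of 10: [-0.029 -0.106  0.425]
[441, 232.5, 132.5] [271. 167.]
[565, 229, 138] [369. -16.]
```

View pics/w3.png

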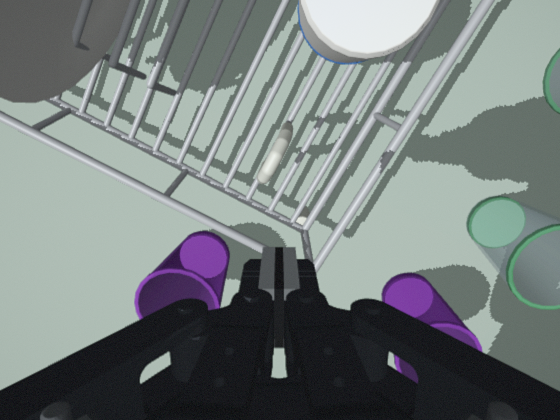

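The hoop's top shows at about (271,164), against a prediction of (271,167); the mug is at (370,10), well away. Going down over the bare post.

```bash
python3 -m pendant '[[[-0.1,-0.3,0.1,0],[-0.1,-0.3,0.3,0],[0,-0.2,0.5,0],[0,-0.1,0.6,0],[0,0,0.6,0],[0,0,0.6,0],[0,0,0.5,0],[0,0,0.3,0],[0,0,0.1,0],[0,0,0,0]]]'
python3 -c "from h import *;rem(441,232.5,157.5)"
```

```text
time: 20.35
tool_pos: [438.7, 225.5, 157.5]
tcp_rot: [176.9, 2.9, -64.3]
ft_force: [-0.8, -1.2, -0.0]
finger_gap: 0.1
t 20.35 pos [438.7 225.5 157.5] rot [176.9   2.9 -64.3] gap 0.1 F [-0.8 -1.2 -0. ] q [ 19.  -3. 104.   3.  82.  83.]
rows total units (1=20mm): [-0.27 -0.26 -0.  ] per row of 10: [-0.027 -0.026 -0.   ]
```

```bash
python3 -m pendant '[[[-0.1,-0.1,0,0],[-0.1,-0.1,0,0],[0,0,0,0],[0,0,0,0],[0,0,0,0],[0,0,0,0],[0,0,0,0],[0,0,0,0],[0,0,0,0],[0,0,0,0]]]'
python3 -m pendant '[[[0,0,0,0],[0,0,0,0],[0,0,0,0],[0,0,0,0],[0,0,0,0],[0,0,0,0],[0,0,0,0],[0,0,0,0],[0,0,0,0],[0,0,0,0]]]'
python3 -m pendant '[[[0,0,0,0],[0,0,0,0],[0,0,0,0],[0,0,0,0],[0,0,0,0],[0,0,0,0],[0,0,0,0],[0,0,0,0],[0,0,0,0],[0,0,0,0]]]'
python3 -m pendant '[[[0,0,0,0],[0,0,0,0],[0,0,0,0],[0,0,0,0],[0,0,0,0],[0,0,0,0],[0,0,0,0],[0,0,0,0],[0,0,0,0],[0,0,0,0]]]'
python3 - <<'E'
from h import *
rem(441,232.5,157.5)
a=cv2.imread("pics/scene0.png");b=snapshot('scene')[:,:,::-1];cv2.imwrite('pics/scene4.png',b)
cv2.imwrite('pics/w4.png',snapshot('wrist')[:,:,::-1])
E
```

```text
time: 21.18
tool_pos: [442.8, 232.2, 160.9]
tcp_rot: [177.2, 2.9, -64.2]
ft_force: [-0.8, -0.7, 0.9]
finger_gap: 0.4
time: 22.02
tool_pos: [442.6, 232.1, 160.7]
tcp_rot: [177.2, 2.9, -64.2]
ft_force: [-0.3, -0.6, -0.5]
finger_gap: -0.0
time: 22.85
tool_pos: [442.6, 232.1, 160.7]
tcp_rot: [177.2, 2.9, -64.2]
ft_force: [0.6, -0.1, -0.4]
finger_gap: -0.3
time: 23.68
tool_pos: [442.6, 232.0, 160.7]
tcp_rot: [177.2, 2.9, -64.2]
ft_force: [0.4, 0.1, 0.1]
finger_gap: -0.0
t 23.68 pos [442.6 232.  160.7] rot [177.2   2.9 -64.2] gap -0.0 F [0.4 0.1 0.1] q [ 20.  -3. 103.   3.  82.  84.]
rows total units (1=20mm): [-0.05  0.06  0.16] per row of 10: [-0.005  0.006  0.016]
```

View pics/scene4.png

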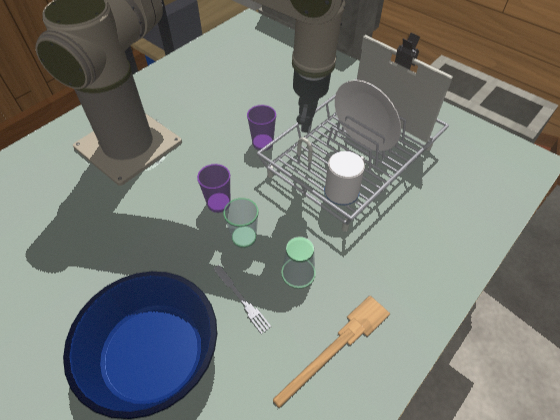

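View pics/w4.png

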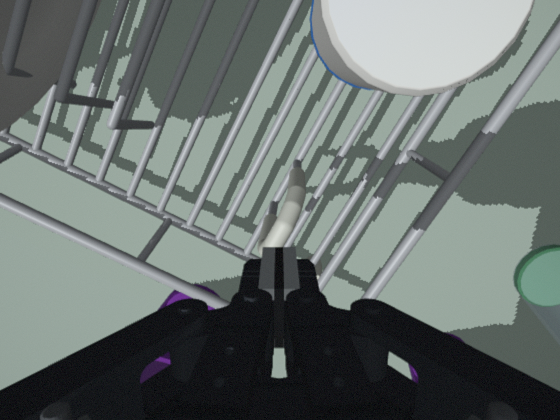

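Scene view: fingertips at about (305,132), just over the bare hoop. The tumblers, mug, basin, fork and spatula sit at the same pixels as before. The wrist view shows the hoop's top ending right under the fingertips at (280,250). The dwell has lasted over 3 s, so I'm handing in.

```bash
python3 -c "
from h import *
print(hand_in());rem(441,232.5,157.5)"
```

```text
the job is handed in; nothing more can be done
None
the job is handed in; nothing more can be done
```

I pointed, with the fingers shut and in order, at the used mouth-up tumbler, the middle of the basin and the free post, coming down from above each time. I handed in at about 24 s with the hand still over the post; no verdict was reported.

| Target | TCP over the aim point | Sideways error | Held for |
|---|---|---|---|
| Used tumbler | 25–29 mm | about 2 mm | about 4 s |
| Basin | 30 mm | about 3 mm | about 3 s |
| Free post | 28 mm | about 2 mm | about 3 s |

- **Position checks:** The wrist camera showed the tumbler's mouth and the hoop within about 4 pixels of where I predicted. The last wrist picture shows the hoop directly under the fingertips.
- **Contact and shifting:** The force readings stayed near noise, about 1.7 N at most, which is too coarse to prove the 0.3 N limit. By eye, the last scene picture shows nothing moved.
- **Disagreements:**
  - The two cameras differed by 12 mm on the basin's centre; I used roughly the middle, which is well inside the 80 mm tolerance.
  - Intersecting the two views put the clean tumbler's and the mug's tops about 6 mm below their given heights.
  - The tool drifted to about 4° of tilt by the end, which moves the grasp point only about 1 mm.

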